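# Cock the spring ball launcher

## Robot

A 6-joint arm with a two-finger parallel gripper is mounted at the origin on the work surface. World frame = base frame: x ahead of the robot, y to its left, z up, the work surface at z = 0. Lengths are in m, angles in rad, forces in N, time in s.
With the tool pointing down it reaches from about 0.375 to 0.975 m from the base axis. Payload 3.8 kg.
Tool frame: the origin (TCP) lies at the very end of the fingers, on their centre line; the grasp point (between the pads) lies 19 mm behind it; z points along the fingers, y is the direction in which the jaws open and shut (so a half turn about z gives the same grasp; the last joint's range is limited). The gripper opens to 88 mm and grips with 3 to 60 N. Pads are 18 mm wide; open, the fingers measure 123 mm over their backs; the gripper's body (75 mm by 187 mm) begins 45 mm behind the grasp point.
Start: joints at [1.071, 0.264, 1.604, -0, 1.274, -0.037], TCP at [0.301, 0.604, 0.239] pointing down, gripper open.
Joint ranges: [-2.63, 2.63], [-0.94, 2.18], [0.31, 2.57], [-1.31, 4.45], [0, 2.66], [-2.55, 2.55]. Speed limits (rad/s): [2.57, 2.57, 3.14, 3.14, 3.14, 3.14].

## Interface

Orientations are given as a unit quaternion [w, x, y, z].
In Python, from bench import * gives the robot as it stands. The module is installed in compiled form; this text tells all that it offers.
- The arm moves only by the tool step_arm, never from a script. Its argument "series" is a list that holds one entry, the list of rows, each a list of 5 numbers: the finger opening in mm, from 0 to 88.1, then the shift along the tool's x, y, z in mm, then the turn about the tool's z in rad. A call has exactly 10 rows; each row shifts and turns the commanded pose from where the row before left it, along the tool's axes as they then stand; what a row does not reach is not made up. A row lasts 1/8 s, in which the tool goes at most 62.5 mm and 10.7 degrees, less where a joint would pass 70% of its speed; a pose out of reach is approached as far as the arm can. A call is refused whole if a number of a shift passes 62.5 or a number of a turn 0.188, either way. A call with a gripper value outside its range is refused whole. The fingers move at their own pace and stop on an object; "squeeze" is the grip in N (left out, the last holds). Time passes only in rows, so rows that do not move let the fingers close, or fill a call up. It gives the time, the measured TCP pose, the force and the opening at its end, in the units of the state.
- read_state(): the state, without advancing time (a new reading comes with each control period).
- capture(name): name is "side" or "top" or "wrist"; returns the picture (420x560x3 uint8, blue, green, red); there is no depth.
- calibration(name): a dict with "fx", "fy", "cx", "cy" (pixels), "position" and "rotation" of the camera in the world. Camera axes: x right, y up, looking along -z (the intrinsics and any distortion apply to the point x, -y, -z); pixel columns grow to the right and rows downward; lengths in m; the calibration is good to about 2 mm. A picture is of the moment at which its call begins: read the wrist's pose just before it. calibration takes no time and is no camera call; for the wrist camera it gives the pose at the moment of the call.
- close_job(): hands the job in, once; it reports no verdict.
Trained networks look in the newest picture that a camera, given by its name, has taken for a name from the list of things; names that differ only in an ending like _2 or _b are one class to them, and where a whole thing is asked for, a point or a joint stands for the part that bears it (a point fixed in the world has none). Each returns a list of dicts, best first, with "confidence" (0 to 1); they miss things now and then, are a little off and sometimes report something else, mostly with a low value. They report only what shows in the picture. A call takes as long as a camera call.
- regions_of(camera, query): "region" (420x560 bool, what is visible of it) and "box" ([left, top, right, bottom] in pixels, round what is visible of it).
The state is a dict: "t": time; "qpos": joint angles; "joint_vel": joint speeds; "effort": joint torques, N m; "tcp_pos": TCP position; "orientation": TCP orientation; "force": force on the tool from outside, world axes, zero at the start; "moment": the same for the moment, N m; "gripper_width": finger opening in m.
Only numpy, scipy, OpenCV 4.12 (cv2) and the standard library are available. Lean on these libraries where they do the work, as an engineer would, in place of code of your own. Each camera call takes 0.05 s, during which the arm holds its last target.

## Task

Cock the ball launcher so that it is ready for loading: push its cocking handle with closed fingers along the slot against the spring to the corner, then push it over sideways all the way to the end of the side slot, where the spring must keep it latched after you move clear. Only push the handle with the outside of the fingers: do not take it between them, do not force it against the slot, and leave the other things on the bench where they are.

Things in the scene. Friction and masses are not known exactly. Their poses are not given: they have to be found in the camera images.
- launcher: Spring ball launcher, fixed: level aluminium tube, 50 mm thick, 258 mm long, in two collars on a dark base 300 x 130 mm. Origin on the bench under the base's centre. x runs along the tube from the open muzzle (-128 mm) to the closed rear (+146 mm with its brass screw), z is up. Tube axis at y = 0, z = 80 mm; tube top z = 105 mm, collar tops (x = -85 and 85 mm) 110 mm: only the handle is higher.
- slot_start (a point): On the launcher, launcher frame (-25, 0, 105) mm: where the pin's centre line leaves the tube at rest. From here an L-shaped slot, 11 mm wide, runs in the top of the tube: a straight long leg of 60 mm along the launcher's +x to slot_corner, then a side leg round the tube to slot_end.
- slot_corner (a point): On the launcher, launcher frame (35, 0, 105) mm: corner of the slot, on the pin's centre line, at the tube's outside. The side leg starts here and runs square to the long leg, 45 degrees round the tube towards the launcher's -y side.
- slot_end (a point): On the launcher, launcher frame (35, -18, 98) mm: end of the side leg, where the latched pin's centre line leaves the tube.
- handle_mid (a point): Middle of the cocking handle's grip, on its centre line 50 mm from the tube axis. The handle is an 8 mm pin standing radially out of the slot, with a round 16 mm grip from 34 to 68 mm off the tube axis. At rest upright: launcher frame (-25, 0, 130) mm, grip top at z = 148 mm. Latched, leaning 45 degrees: (about 34, -36, 115) mm, grip end at y = -55 mm.
- plunger (a joint): Travel of the handle along the tube towards the launcher's +x, m: 0 at rest, 0.060 in the middle of the corner and of the side leg; play in the leg 0.0585 to 0.0615. A spring pushes it back, 3 N at 0, 8.4 N at 0.060: let go in the long leg it flies back to 0; in the side leg it bears on the leg's front edge and stays.
- cocking_handle (a joint): Lean of the handle about the tube axis, rad: 0 upright, growing towards the launcher's -y side. The long leg keeps it within 0.1 of 0; at the end of the side leg it reads 0.79 to 0.86. It turns easily, with no spring of its own; friction holds it where it is left in the side leg.
- ball_dish: Bystander: white round dish, 84 mm wide, 26 mm high, loose, origin under its centre.
- steel_ball: Bystander: steel ball, 25 mm, loose in the dish.
- calculator: Bystander: black pocket calculator 150 x 78 x 15 mm, loose, origin under its centre, length along its x.
- screwdriver: Bystander: screwdriver 170 mm long, blue handle, lying loose along its x, about 30 mm high.
- tape_roll: Bystander: roll of clear tape, 60 mm wide, 19 mm high, loose, origin under its centre.
- paper_cup: Bystander: white paper cup, 80 mm wide, 95 mm high, loose, origin under its centre.
- ruler: Bystander: aluminium ruler 300 x 36 x 4 mm, loose, origin under its centre.
- marker_pen: Bystander: marker pen 135 mm long, 17 mm thick, lying loose along its x, origin under its middle.

How it is judged:
On the way, in this order (a step that is already met when the one before it is completed fails the run):
1. the handle, still upright, has been pushed along the slot to the corner (value of joint plunger above 0.052 m and value of joint cocking_handle below 0.3 rad), for 0.05 s.
2. the handle has been turned into the side leg (value of joint plunger above 0.052 m and value of joint cocking_handle above 0.4 rad), for 0.05 s.
At the end, for the whole second after the job is handed in: The handle is latched at the end of the side leg and at rest: pushed back more than 52 mm and leaning more than 0.72 rad (the end of the leg is at about 0.79) (value of joint plunger above 0.052 m and value of joint cocking_handle above 0.72 rad and velocity of joint plunger below 0.01 m/s and velocity of joint cocking_handle below 0.05 rad/s); the robot touches nothing.
It fails at once if the handle is taken between the fingers (distance between the grasp point and handle_mid below 0.012 m or (distance between the grasp point and handle_mid below 0.022 m and horizontal distance between the grasp point and handle_mid below 0.008 m)).
It fails at once if the launcher is pushed with more than 40 N (contact force between the fingers and launcher above 40 N).
It fails at once if the pin is forced through the wall of the slot (value of joint plunger below 0.046 m and value of joint cocking_handle above 0.2 rad).
It fails at once if another thing on the bench is moved by more than 15 mm (distance of any of ball_dish, steel_ball, calculator, screwdriver, tape_roll, paper_cup, ruler, marker_pen from where it was at the start of the episode above 0.015 m).
It also fails if it takes over 42 s, if anything falls off the work surface, if the arm or the gripper's body presses on something with over 40 N, if the wrist force passes 120 N, or if a joint passes its speed limit or range.

## Working session

There is one attempt and no reset: what is moved stays moved. The work goes in short steps, Python scripts to look and compute and a tool call to move; the robot and the scene stay as the last step left them, time stands still between calls to the robot, and variables do not carry over. Pictures are saved under pics/ and viewed, and the job is handed in when it is done.

Besides the shell and the picture viewer there is one more tool, called after "Emit:" as name([rows], argument=value, ...), one row to a line, values as JSON. step_arm: Moves the arm, as the interface text tells. Its arguments: {"type":"object","properties":{"series":{"type":"array"},"squeeze":{"type":"number"}},"required":["series"]}

```bash
mkdir -p pics; python3 - <<'E'
from bench import *
import cv2,json
s=read_state();print(s)
for n in("side","top"):
    im=capture(n);cv2.imwrite(f"pics/{n}0.png",im)
    print(n,calibration(n))
    for q in("launcher","handle_mid","slot_start"):
        for r in regions_of(n,q)[:2]:print(q,r["confidence"],r["box"],r["region"].sum())
E
```

```text
{'t': 0.0, 'qpos': array([ 1.07108286e+00,  2.64726074e-01,  1.60535150e+00, -3.73194099e-05,
        1.27371132e+00, -3.69198876e-02]), 'joint_vel': array([-0.00235853,  0.00193638, -0.00051354,  0.00018493, -0.00048606,
        0.00157865]), 'effort': array([-1.72506395e-05, -5.02105701e+01, -3.56877851e+01,  7.26611819e-02,
        2.93684844e-02, -1.50047349e-04]), 'tcp_pos': array([0.30103908, 0.6033629 , 0.23741841]), 'orientation': array([-2.73923506e-04,  2.29331832e-01,  9.73347679e-01, -1.06355765e-03]), 'force': array([0.86317075, 0.0939189 , 1.03397717]), 'moment': array([-0.03172911,  0.01898986,  0.02504858]), 'gripper_width': 0.08814148857259463}
side {'fx': 488.24262728716013, 'fy': 488.24262728716013, 'cx': 278.23322554152054, 'cy': 215.18498696333944, 'position': array([ 0.0712206 , -0.71054165,  0.96394401]), 'rotation': array([ 0.87399192,  0.36916362, -0.12365345, -0.29080264])}
launcher 0.91 [219.2, 213.2, 336.5, 307.8] 5608
launcher 0.66 [394.4, 336.8, 451.0, 360.5] 414
handle_mid 0.6 [263.4, 228.3, 288.9, 244.2] 141
handle_mid 0.55 [130.5, 150.2, 162.6, 208.1] 764
slot_start 0.6 [219.6, 208.9, 337.1, 311.1] 5519
top {'fx': 523.8264292234961, 'fy': 523.8264292234961, 'cx': 276.94449998705966, 'cy': 206.0678513866948, 'position': array([ 0.465747  , -0.00205612,  1.70409012]), 'rotation': array([ 0.71000904,  0.03192707, -0.029287  , -0.70285852])}
launcher 0.75 [244.8, 199.3, 343.9, 254.4] 3739
slot_start 0.62 [248.8, 198.4, 342.1, 252.9] 3735
```

View pics/side0.png

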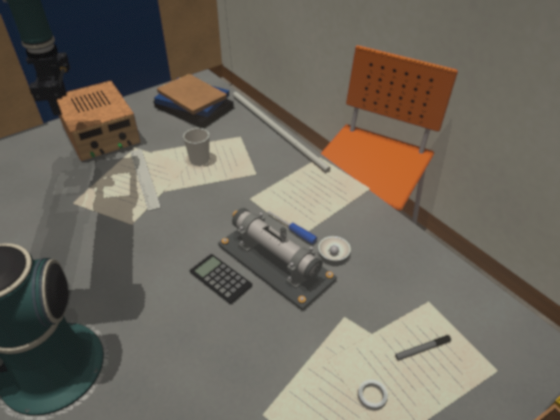

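View pics/top0.png

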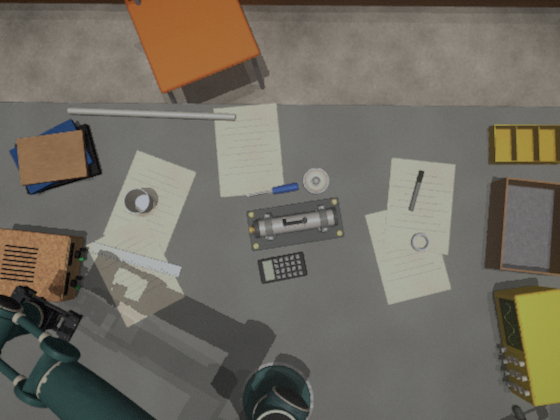

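```bash
python3 - <<'E'
import cv2
a=cv2.imread("pics/side0.png")[200:320,205:350];cv2.imwrite("pics/sidez.png",cv2.resize(a,None,fx=5,fy=5,interpolation=2))
a=cv2.imread("pics/top0.png")[185:265,235:355];cv2.imwrite("pics/topz.png",cv2.resize(a,None,fx=6,fy=6,interpolation=2))
E
```

```text
(no output)
```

View pics/sidez.png

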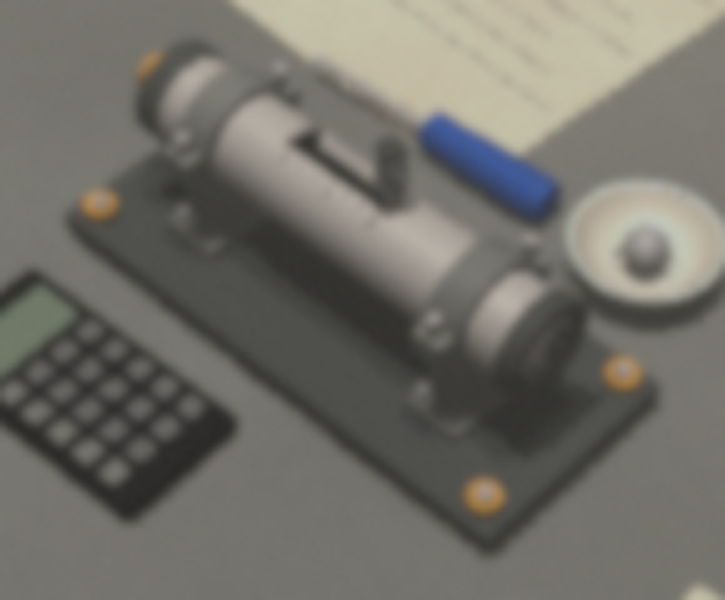

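View pics/topz.png

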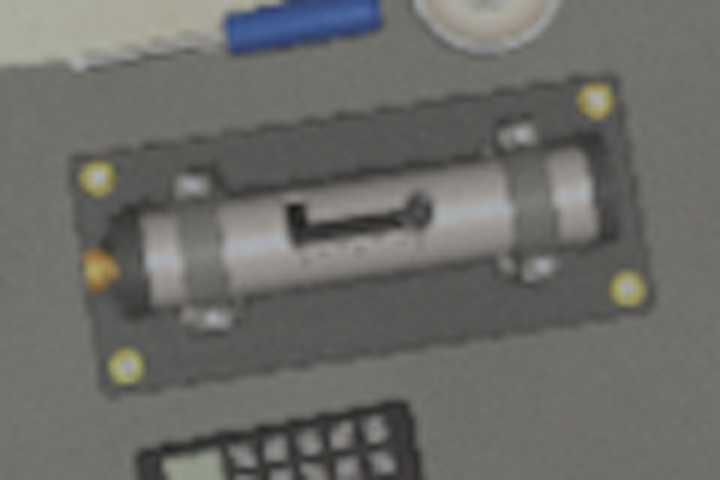

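The top view puts the launcher near pixel (295,223), its rear brass screw at the left (world +y). The upright handle is at about (305,219), and the side leg points up in the image (world +x). The screwdriver and dish lie on the far side and the calculator on the near side. Next I fit the pose.

```bash
cat > h.py <<'E'
import numpy as np
from scipy.spatial.transform import Rotation as R
def proj(c,P):
    q=c['rotation'];r=R.from_quat([q[1],q[2],q[3],q[0]])
    p=r.inv().apply(np.atleast_2d(P)-c['position'])
    return np.c_[c['cx']+c['fx']*p[:,0]/-p[:,2],c['cy']+c['fy']*(-p[:,1])/-p[:,2]]
def L2W(pose,P):
    x,y,a=pose[:3];P=np.atleast_2d(np.array(P,float))/1000
    return R.from_euler('z',a).apply(P)+[x,y,0]
E
python3 - <<'E'
from h import *
from bench import calibration
from scipy.optimize import least_squares
ct,cs=calibration("top"),calibration("side")
B=lambda sx,sy:[sx*150,sy*65,'h']
top=[(72,158,B(1,-1)),(615,78,B(-1,-1)),(652,310,B(-1,1)),(105,395,B(1,1)),(420,203,[-25,0,148]),(297,238,[35,0,105]),(95,268,[144,0,80])]
side=[(70,218,B(1,1)),(655,395,B(-1,-1)),(488,550,B(-1,1)),(390,145,[-25,0,148]),(392,205,[-25,0,105])]
def pts(l,h):return [[*p[:2],h if p[2]=='h' else p[2]] for _,_,p in l]
def f(v,use=(1,1)):
    o=[]
    for k,(c,l,s,off) in enumerate(((ct,top,6,(235,185)),(cs,side,5,(205,200)))):
        uv=(np.array([a[:2] for a in l])+.5)/s-.5+off
        if use[k]:o.append((proj(c,L2W(v,pts(l,v[3])))-uv).ravel())
    return np.concatenate(o)
for use in((1,1),(1,0),(0,1)):
    r=least_squares(f,[.43,-.05,1.7,12],args=(use,));print(use,r.x.round(4));print(r.fun.reshape(-1,2).round(1).tolist())
v=least_squares(f,[.43,-.05,1.7,12]).x
print(L2W(v,[[-25,0,130],[-25,0,148],[35,0,105],[35,-18,98]]).round(4))
E
```

```text
(1, 1) [ 0.5561 -0.0538  1.727   9.0031]
[[-0.3, -0.3], [0.5, -0.3], [0.6, 0.6], [-0.2, -0.0], [0.1, 1.6], [0.5, -0.5], [-0.7, 0.0], [-0.8, 0.5], [1.5, -0.2], [-0.4, 0.2], [0.3, -1.2], [-0.2, -0.7]]
(1, 0) [ 0.5572 -0.0538  1.7331 -8.1531]
[[-0.1, 0.1], [-0.2, -0.4], [0.0, 0.1], [0.3, -0.1], [0.1, 1.2], [0.5, -0.8], [-0.7, -0.1]]
(0, 1) [ 0.5548 -0.0555  1.7208 12.2006]
[[-0.8, -0.0], [1.5, -0.0], [-0.8, 0.3], [0.3, -0.5], [-0.3, -0.0]]
[[ 0.56   -0.0785  0.13  ]
 [ 0.56   -0.0785  0.148 ]
 [ 0.5507 -0.0193  0.105 ]
 [ 0.5684 -0.0165  0.098 ]]
```

Emit:
step_arm([
  [[0,0,0,0,0.18],[0,0,0,0,0.18],[0,0,0,0,0.18],[0,0,0,0,0.18],[0,0,0,0,0.18],[0,0,0,0,0.18],[0,0,0,0,0.18],[0,0,0,0,0.18],[0,0,0,0,0.035],[0,0,0,0,0]],
], squeeze=15)

```text
t: 1.65
tcp_pos: [0.3014, 0.604, 0.2387]
orientation: [-0.0, 0.824, 0.567, 0.0]
force: [0.0, -0.5, -0.5]
gripper_width: 0.0005
```

```bash
cat >> h.py <<'E'
POSE=(0.5561,-0.0538,1.727)
def show(s):
    q=s['orientation'];r=R.from_quat([q[1],q[2],q[3],q[0]]);p=s['tcp_pos']
    tl=R.from_euler('z',-POSE[2])
    print('t',round(s['t'],2),'tcp',p.round(4),'w',round(s['gripper_width'],4),'toolx ang',np.degrees(np.arctan2(*r.as_matrix()[:2,0][::-1])).round(2),'toolz',r.as_matrix()[:,2].round(3))
    print('launcher mm',(tl.apply(p-[*POSE[:2],0])*1000).round(1),'F launcher',tl.apply(s['force']).round(1),'q',s['qpos'].round(2))
    return r
def go(s,target_l=None,world=None):
    r=show(s)
    w=L2W(POSE,target_l)[0] if target_l is not None else np.array(world)
    print('to go tool mm',(r.inv().apply(w-s['tcp_pos'])*1000).round(1))
E
python3 - <<'E'
from h import *
from bench import *
# above pre-contact point
go(read_state(),[-66,8.5,210])
E
```

```text
t 1.65 tcp [0.3014 0.604  0.2387] w 0.0005 toolx ang 69.11 toolz [-0.  0. -1.]
launcher mm [689.4 149.3 238.7] F launcher [-0.5  0.  -0.5] q [1.07 0.26 1.6  0.   1.27 1.44]
to go tool mm [-585.2  498.1   28.7]
```

Emit:
step_arm([
  [[0,-30,25.5,0,0],[0,-30,25.5,0,0],[0,-30,25.5,0,0],[0,-30,25.5,0,0],[0,-30,25.5,0,0],[0,-30,25.5,0,0],[0,-30,25.5,0,0],[0,-30,25.5,0,0],[0,-30,25.5,0,0],[0,-30,25.5,0,0]],
])

```text
t: 2.9
tcp_pos: [0.4321, 0.2313, 0.239]
orientation: [0.0, 0.824, 0.567, 0.0]
force: [-0.4, -0.6, 0.5]
gripper_width: 0.0003
```

Emit:
step_arm([
  [[0,-31,26,0,0],[0,-31,26,0,0],[0,-31,26,0,0],[0,-31,26,0,0],[0,-31,26,0,0],[0,-31,26,0,0],[0,-31,26,0,0],[0,-31,26,0,0],[0,-31,26,0,0],[0,0,0,0,0]],
])

```text
t: 4.15
tcp_pos: [0.5506, -0.1142, 0.2387]
orientation: [0.0, 0.825, 0.566, -0.0]
force: [-0.1, 0.0, 0.2]
gripper_width: 0.0007
```

```bash
python3 - <<'E'
from h import *
from bench import *
import cv2
s=read_state()
cv2.imwrite("pics/w1.png",capture("wrist"));c=calibration("wrist");print(c)
go(s,[-66,8.5,122])
P=L2W(POSE,[[-25,0,148],[-25,0,114],[-25,0,105],[35,0,105],[35,-18,98],[-150,65,9],[150,65,9]])
print(proj(c,P).round(1))
import pickle;pickle.dump((s,c),open("w1.pkl","wb"))
E
```

```text
{'fx': 368.3617776953185, 'fy': 368.3617776953185, 'cx': 277.4436707795323, 'cy': 212.10923268581283, 'position': array([ 0.57620576, -0.04538317,  0.38402532]), 'rotation': array([ 0.97317826, -0.13875134,  0.02599544, -0.18164904])}
t 4.15 tcp [ 0.5506 -0.1142  0.2387] w 0.0007 toolx ang 68.9 toolz [ 0.    -0.001 -1.   ]
launcher mm [-58.8  14.8 238.7] F launcher [0.  0.1 0.2] q [-0.25  0.05  1.85 -0.    1.24  0.12]
to go tool mm [ -3.    9.  116.7]
[[272.6 164.4]
 [273.2 157.2]
 [273.3 155.5]
 [231.   82.8]
 [253.2  70.2]
 [280.4 271.1]
 [116.7  11.5]]
```

View pics/w1.png

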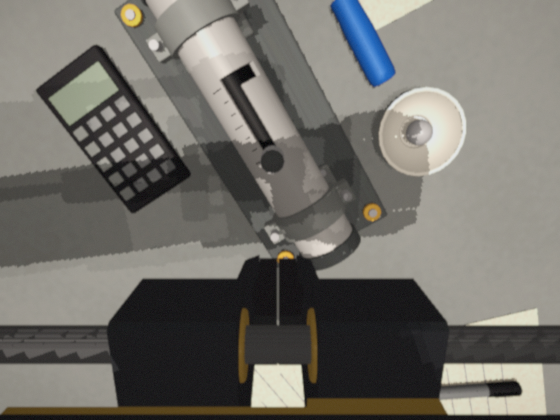

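The wrist view shows the handle top at (271,160), the slot corner near (229,80), and the side leg pointing up-right. That is 2–4 px from my prediction, so the pose is good to about 2 mm. Next I descend on the muzzle side of the handle.

Emit:
step_arm([
  [[0,-1,3,14,0],[0,-1,3,14,0],[0,-1,3,14,0],[0,0,0,14,0],[0,0,0,14,0],[0,0,0,14,0],[0,0,0,14,0],[0,0,0,12,0],[0,0,0,7,0],[0,0,0,0,0]],
])

```text
t: 5.45
tcp_pos: [0.557, -0.1179, 0.1211]
orientation: [-0.0, 0.824, 0.566, -0.0]
force: [0.0, -0.9, -0.1]
gripper_width: 0.0001
```

```bash
python3 - <<'E'
from h import *
from bench import *
import cv2
s=read_state()
cv2.imwrite("pics/w2.png",capture("wrist"));c=calibration("wrist")
cv2.imwrite("pics/s2.png",cv2.resize(capture("side")[180:310,200:350],None,fx=4,fy=4,interpolation=2))
go(s,[-40,8.5,121])
print(proj(c,L2W(POSE,[[-25,0,148],[35,0,105]])).round(1))
E
```

```text
t 5.45 tcp [ 0.557  -0.1179  0.1211] w 0.0001 toolx ang 68.97 toolz [-0.001  0.    -1.   ]
launcher mm [-63.4   9.1 121.1] F launcher [-0.9  0.1 -0.1] q [-0.25  0.17  1.95 -0.    1.03  0.11]
to go tool mm [ 20.6 -11.2   0.1]
[[242.4 211.8]
 [175.1  60.6]]
```

View pics/w2.png

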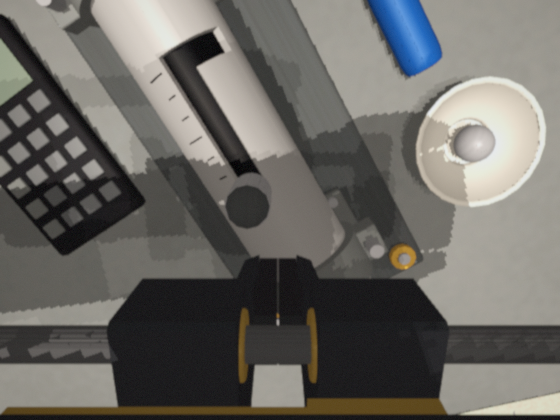

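View pics/s2.png

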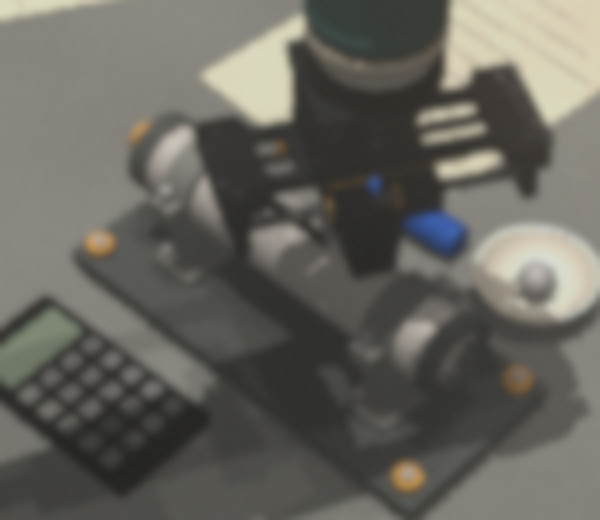

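The wrist view has the handle top at (247,207) with the closed fingers squarely below it, and the side view shows the fingertips clear of the tube. Next I push along the slot.

Emit:
step_arm([
  [[0,4.3,-2.5,0,0],[0,4.3,-2.5,0,0],[0,4.3,-2.5,0,0],[0,4.3,-2.5,0,0],[0,4.3,-2.5,0,0],[0,4.3,-2.5,0,0],[0,4.3,-2.5,0,0],[0,4.3,-2.5,0,0],[0,0,0,0,0],[0,0,0,0,0]],
])

```text
t: 6.8
tcp_pos: [0.5511, -0.0787, 0.1218]
orientation: [0.0, 0.824, 0.566, 0.0]
force: [0.2, -4.4, 0.1]
gripper_width: 0.0002
```

```bash
python3 - <<'E'
from h import *
from bench import *
import cv2
s=read_state()
cv2.imwrite("pics/w3.png",capture("wrist"));c=calibration("wrist")
go(s,[20,9,121]);s=read_state();show(s)
E
```

```text
t 6.8 tcp [ 0.5511 -0.0787  0.1218] w 0.0002 toolx ang 68.98 toolz [ 0. -0. -1.]
launcher mm [-23.8   8.8 121.8] F launcher [-4.4  0.5  0.1] q [-0.19  0.14  1.97 -0.    1.02  0.18]
to go tool mm [ 37.8 -22.    0.8]
t 6.85 tcp [ 0.5511 -0.0787  0.1218] w 0.0004 toolx ang 68.97 toolz [ 0. -0. -1.]
launcher mm [-23.8   8.8 121.8] F launcher [-3.8 -1.1  0. ] q [-0.19  0.14  1.97 -0.    1.02  0.18]
```

View pics/w3.png

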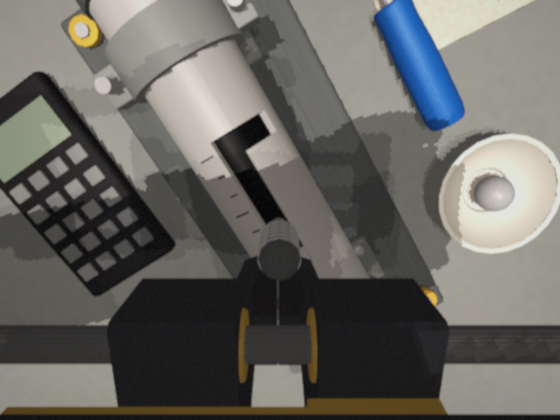

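The handle sits centred on the finger face at (280,258), and about 4.4 N of spring force puts the plunger near 15 mm. I continue the push.

Emit:
step_arm([
  [[0,3.9,-2.25,0,0],[0,3.9,-2.25,0,0],[0,3.9,-2.25,0,0],[0,3.9,-2.25,0,0],[0,3.9,-2.25,0,0],[0,3.9,-2.25,0,0],[0,3.9,-2.25,0,0],[0,3.9,-2.25,0,0],[0,0,0,0,0],[0,0,0,0,0]],
])

```text
t: 8.1
tcp_pos: [0.5457, -0.044, 0.1219]
orientation: [0.001, 0.824, 0.566, -0.0]
force: [0.7, -6.8, -0.5]
gripper_width: 0.0003
```

```bash
python3 - <<'E'
from h import *
from bench import *
import cv2
s=read_state()
cv2.imwrite("pics/w4.png",capture("wrist"))
go(s,[20,9,121]);s=read_state();show(s)
E
```

```text
t 8.1 tcp [ 0.5457 -0.044   0.1219] w 0.0003 toolx ang 68.98 toolz [ 0.001 -0.002 -1.   ]
launcher mm [ 11.3   8.8 121.9] F launcher [-6.8  0.3 -0.5] q [-0.13  0.13  1.99 -0.    1.02  0.24]
to go tool mm [ 7.5 -4.6  0.9]
t 8.15 tcp [ 0.5456 -0.0441  0.1218] w 0.0005 toolx ang 68.98 toolz [ 0.    -0.002 -1.   ]
launcher mm [ 11.2   8.8 121.8] F launcher [-6.6  0.8 -0.3] q [-0.13  0.13  1.99 -0.    1.02  0.24]
```

View pics/w4.png

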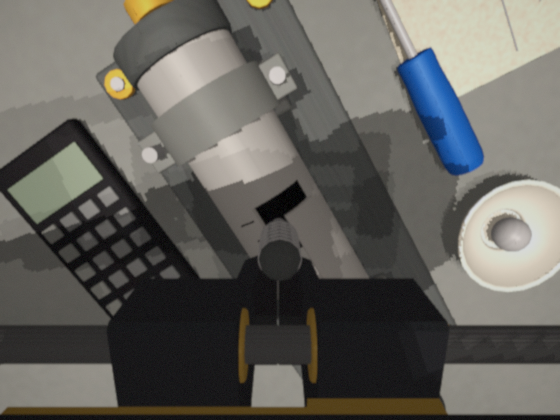

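Only the side leg still shows ahead of the handle, around (282,200). I creep the last 10 mm.

Emit:
step_arm([
  [[0,0.9,-0.5,0,0],[0,0.9,-0.5,0,0],[0,0.9,-0.5,0,0],[0,0.9,-0.5,0,0],[0,0.9,-0.5,0,0],[0,0.9,-0.5,0,0],[0,0.9,-0.5,0,0],[0,0.9,-0.5,0,0],[0,0.9,-0.5,0,0],[0,0,0,0,0]],
])

```text
t: 9.4
tcp_pos: [0.5444, -0.0353, 0.1219]
orientation: [0.001, 0.824, 0.566, -0.0]
force: [1.3, -8.5, 0.8]
gripper_width: 0.0004
```

```bash
python3 - <<'E'
from h import *
from bench import *
import cv2
s=read_state()
cv2.imwrite("pics/w5.png",capture("wrist")[100:300,150:430])
go(s,[20,9,121]);s=read_state();show(s)
E
```

```text
t 9.4 tcp [ 0.5444 -0.0353  0.1219] w 0.0004 toolx ang 68.99 toolz [ 0.001 -0.002 -1.   ]
launcher mm [ 20.1   8.7 121.9] F launcher [-8.6  0.1  0.8] q [-0.11  0.12  2.   -0.    1.02  0.26]
to go tool mm [-0.3 -0.2  0.9]
t 9.45 tcp [ 0.5444 -0.0353  0.1219] w 0.0002 toolx ang 68.98 toolz [ 0.001 -0.002 -1.   ]
launcher mm [ 20.1   8.7 121.9] F launcher [-7.8  0.6 -0.4] q [-0.11  0.12  2.   -0.    1.02  0.26]
```

View pics/w5.png

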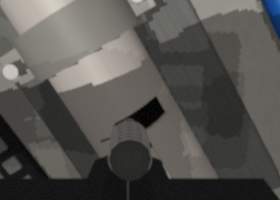

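Emit:
step_arm([
  [[0,0.4,-0.25,0,0],[0,0.4,-0.25,0,0],[0,0.4,-0.25,0,0],[0,0.4,-0.25,0,0],[0,0,0,0,0],[0,0,0,0,0],[0,0,0,0,0],[0,0,0,0,0],[0,0,0,0,0],[0,0,0,0,0]],
])

```text
t: 10.7
tcp_pos: [0.5441, -0.0337, 0.1219]
orientation: [0.001, 0.824, 0.566, -0.0]
force: [1.1, -8.7, 0.1]
gripper_width: 0.0009
```

```bash
python3 - <<'E'
from h import *
from bench import *
import cv2
s=read_state()
cv2.imwrite("pics/w6.png",capture("wrist")[100:300,150:430])
show(s);s=read_state();show(s)
E
```

```text
t 10.7 tcp [ 0.5441 -0.0337  0.1219] w 0.0009 toolx ang 68.98 toolz [ 0.001 -0.003 -1.   ]
launcher mm [ 21.7   8.7 121.9] F launcher [-8.8  0.3  0.1] q [-0.11  0.12  2.   -0.    1.02  0.26]
t 10.75 tcp [ 0.5441 -0.0337  0.1219] w 0.0007 toolx ang 68.98 toolz [ 0.001 -0.003 -1.   ]
launcher mm [ 21.7   8.7 121.9] F launcher [-8.2  0.1 -0.4] q [-0.11  0.12  2.   -0.    1.02  0.26]
```

View pics/w6.png

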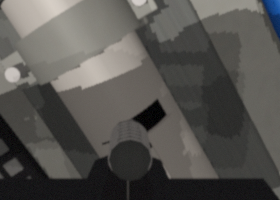

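Emit:
step_arm([
  [[0,0.6,0.8,0,0],[0,0.6,0.8,0,0],[0,0.6,0.8,0,0],[0,0.6,0.8,0,0],[0,0.6,0.8,0,0],[0,0.6,0.8,0,0],[0,0.6,0.8,0,0],[0,0.6,0.8,0,0],[0,0,0,0,0],[0,0,0,0,0]],
])

```text
t: 12.0
tcp_pos: [0.5517, -0.0313, 0.1217]
orientation: [0.001, 0.824, 0.566, -0.0]
force: [1.2, -8.6, -0.1]
gripper_width: 0.0003
```

```bash
python3 - <<'E'
from h import *
from bench import *
import cv2
s=read_state()
cv2.imwrite("pics/w7.png",cv2.resize(capture("wrist")[100:300,150:430],None,fx=2,fy=2))
show(s);s=read_state();show(s)
E
```

```text
t 12.0 tcp [ 0.5517 -0.0313  0.1217] w 0.0003 toolx ang 68.98 toolz [ 0.    -0.002 -1.   ]
launcher mm [ 23.    0.9 121.7] F launcher [-8.7  0.2 -0.1] q [-0.1   0.14  1.98 -0.    1.02  0.27]
t 12.05 tcp [ 0.5517 -0.0313  0.1217] w 0.0005 toolx ang 68.98 toolz [ 0.    -0.002 -1.   ]
launcher mm [ 22.9   0.9 121.7] F launcher [-8.5 -0.7 -0.3] q [-0.1   0.14  1.98 -0.    1.02  0.27]
```

View pics/w7.png

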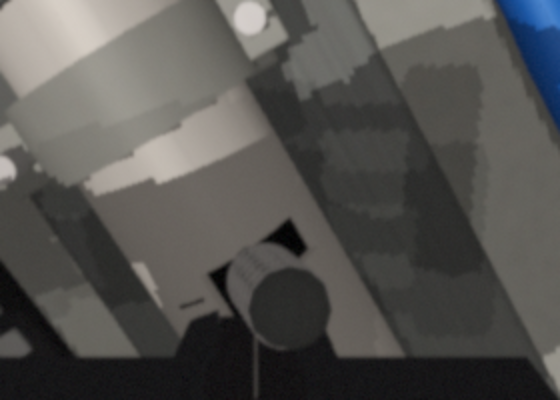

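The handle now leans into the side leg: its top moved right in the crop, and open slot shows on both sides of the pin. I go on sideways.

Emit:
step_arm([
  [[0,1,1.7,0,0],[0,1,1.7,0,0],[0,1,1.7,0,0],[0,1,1.7,0,0],[0,1,1.7,0,0],[0,1,1.7,0,0],[0,1,1.7,0,0],[0,1,1.7,0,0],[0,0,0,0,0],[0,0,0,0,0]],
])

```text
t: 13.3
tcp_pos: [0.565, -0.0286, 0.1199]
orientation: [-0.001, 0.824, 0.566, -0.003]
force: [-0.6, -8.6, -5.1]
gripper_width: 0.0005
```

```bash
python3 - <<'E'
from h import *
from bench import *
import cv2
s=read_state()
cv2.imwrite("pics/w8.png",cv2.resize(capture("wrist")[100:300,150:430],None,fx=2,fy=2))
show(s);s=read_state();show(s)
E
```

```text
t 13.3 tcp [ 0.565  -0.0286  0.1199] w 0.0005 toolx ang 68.98 toolz [-0.005 -0.002 -1.   ]
launcher mm [ 23.5 -12.7 119.9] F launcher [-8.4  1.9 -5.1] q [-0.09  0.17  1.95 -0.    1.03  0.28]
t 13.35 tcp [ 0.565  -0.0286  0.1199] w 0.0006 toolx ang 68.98 toolz [-0.005 -0.002 -1.   ]
launcher mm [ 23.5 -12.7 119.9] F launcher [-7.8  2.6 -4.6] q [-0.09  0.17  1.95 -0.    1.03  0.28]
```

View pics/w8.png

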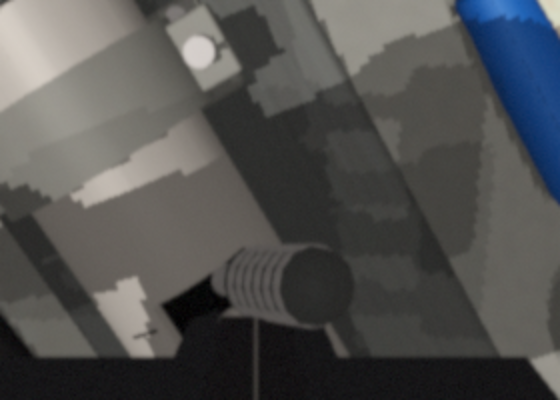

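Emit:
step_arm([
  [[0,1,1.7,0,0],[0,1,1.7,0,0],[0,1,1.7,0,0],[0,1,1.7,0,0],[0,1,1.7,0,0],[0,1,1.7,0,0],[0,0,0,0,0],[0,0,0,0,0],[0,0,0,0,0],[0,0,0,0,0]],
])

```text
t: 14.6
tcp_pos: [0.5785, -0.0253, 0.1217]
orientation: [-0.0, 0.824, 0.566, -0.0]
force: [-4.6, -1.7, 0.9]
gripper_width: 0.0005
```

```bash
python3 - <<'E'
from h import *
from bench import *
import cv2
s=read_state()
cv2.imwrite("pics/w9.png",cv2.resize(capture("wrist")[100:300,150:430],None,fx=2,fy=2))
show(s);s=read_state();show(s)
E
```

```text
t 14.6 tcp [ 0.5785 -0.0253  0.1217] w 0.0005 toolx ang 68.98 toolz [-0.  0. -1.]
launcher mm [ 24.7 -26.6 121.7] F launcher [-1.   4.8  0.9] q [-0.09  0.19  1.93  0.    1.03  0.28]
t 14.65 tcp [ 0.5786 -0.0253  0.1217] w 0.0003 toolx ang 68.98 toolz [-0.  0. -1.]
launcher mm [ 24.7 -26.6 121.7] F launcher [0.  4.5 1.1] q [-0.09  0.19  1.93  0.    1.03  0.28]
```

View pics/w9.png

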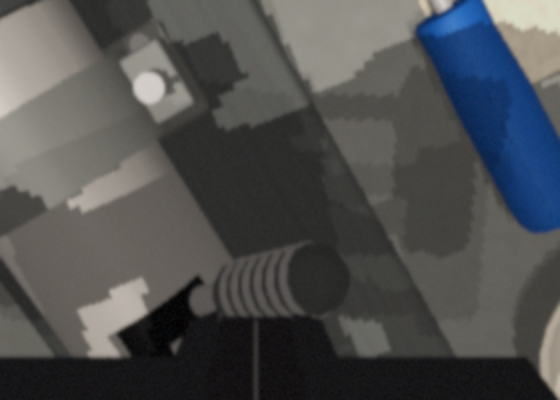

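The spring load has moved onto the leg's front edge (Fx is near 0), and only lateral force is left. I push on gently to the end stop.

Emit:
step_arm([
  [[0,0.5,0.85,0,0],[0,0.5,0.85,0,0],[0,0.5,0.85,0,0],[0,0,0,0,0],[0,0,0,0,0],[0,0,0,0,0],[0,0,0,0,0],[0,0,0,0,0],[0,0,0,0,0],[0,0,0,0,0]],
])

```text
t: 15.9
tcp_pos: [0.5797, -0.0251, 0.1211]
orientation: [-0.001, 0.824, 0.566, -0.002]
force: [-8.0, -2.5, 2.1]
gripper_width: 0.0001
```

```bash
python3 - <<'E'
from h import *
from bench import *
import cv2
s=read_state()
cv2.imwrite("pics/w10.png",cv2.resize(capture("wrist")[100:300,150:430],None,fx=2,fy=2))
show(s);s=read_state();show(s)
E
```

```text
t 15.9 tcp [ 0.5797 -0.0251  0.1211] w 0.0001 toolx ang 68.98 toolz [-0.004 -0.    -1.   ]
launcher mm [ 24.7 -27.8 121.1] F launcher [-1.2  8.3  2.1] q [-0.09  0.19  1.92 -0.    1.03  0.28]
t 15.95 tcp [ 0.5798 -0.0251  0.1211] w 0.0005 toolx ang 68.98 toolz [-0.004 -0.    -1.   ]
launcher mm [ 24.6 -27.8 121.1] F launcher [-0.7  9.2  1.9] q [-0.09  0.19  1.92 -0.    1.03  0.28]
```

View pics/w10.png

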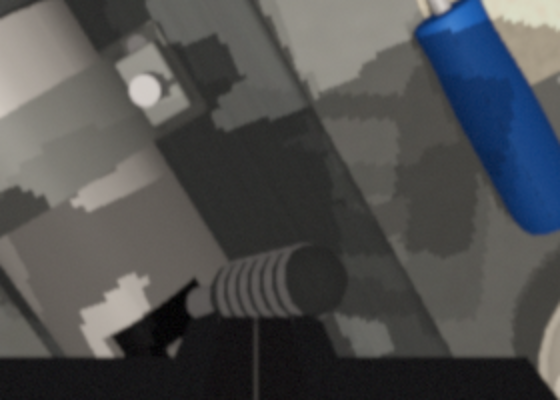

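Force climbs to about 9 N while the tool moves only 1.2 of the commanded 3 mm, so it has met a stop. I check the lean against the geometry.

```bash
python3 - <<'E'
from h import *
from bench import *
import cv2
im=capture("wrist");c=calibration("wrist")
for p in (33.5,35):
  for th in(.5,.6,.7,.8,.86):
    print(p,th,proj(c,L2W(POSE,[[p,-68*np.sin(th),80+68*np.cos(th)],[p,-30*np.sin(th),80+30*np.cos(th)]])).round(1).tolist())
cv2.imwrite("pics/w11.png",cv2.resize(im[190:290,220:360],None,fx=5,fy=5))
s=capture("side");cv2.imwrite("pics/s11.png",cv2.resize(s[180:310,200:350],None,fx=4,fy=4,interpolation=2))
E
```

```text
33.5 0.5 [[276.5, 276.6], [243.5, 262.4]]
33.5 0.6 [[289.6, 265.6], [248.4, 258.5]]
33.5 0.7 [[301.3, 254.9], [253.0, 254.7]]
33.5 0.8 [[311.4, 244.7], [257.1, 251.0]]
33.5 0.86 [[316.6, 238.9], [259.4, 248.8]]
35 0.5 [[274.5, 273.5], [241.9, 259.8]]
35 0.6 [[287.7, 262.5], [246.8, 256.0]]
35 0.7 [[299.4, 251.8], [251.3, 252.2]]
35 0.8 [[309.6, 241.7], [255.5, 248.5]]
35 0.86 [[314.9, 235.9], [257.9, 246.3]]
```

View pics/w11.png

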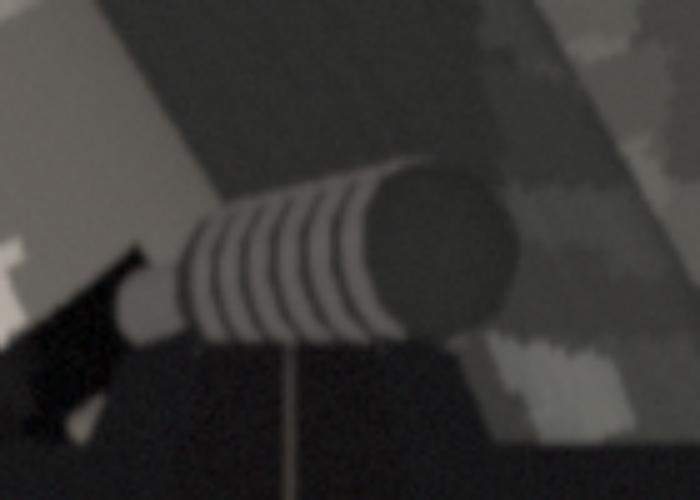

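View pics/s11.png

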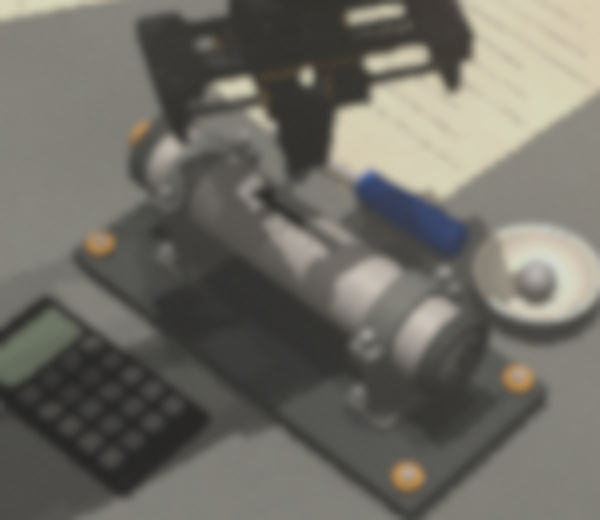

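The grip end is at (309,240), which matches a lean of about 0.8 rad at x = 35 mm, and no slot shows beyond the pin. I back off square to the finger face, then go up.

Emit:
step_arm([
  [[0,-1,-0.5,0,0],[0,-2,0,0,0],[0,-4,0,0,0],[0,-6,0,0,0],[0,-7,0,0,0],[0,0,0,-10,0],[0,0,0,-20,0],[0,0,0,-25,0],[0,0,0,-25,0],[0,0,0,0,0]],
])

```text
t: 17.3
tcp_pos: [0.5765, -0.0434, 0.206]
orientation: [0.002, 0.824, 0.566, 0.003]
force: [-0.2, 0.0, -0.2]
gripper_width: 0.0005
```

```bash
python3 - <<'E'
from h import *
from bench import *
import cv2
s=read_state();show(s)
im=capture("wrist");c=calibration("wrist")
for th in(.7,.75,.8,.86):
    print(th,proj(c,L2W(POSE,[[35,-68*np.sin(th),80+68*np.cos(th)],[35,-34*np.sin(th),80+34*np.cos(th)]])).round(1).tolist())
cv2.imwrite("pics/w12.png",im)
E
```

```text
t 17.3 tcp [ 0.5765 -0.0434  0.206 ] w 0.0005 toolx ang 68.98 toolz [ 0.007 -0.001 -1.   ]
launcher mm [  7.1 -21.8 206. ] F launcher [ 0.   0.2 -0.2] q [-0.12  0.1   1.86  0.    1.18  0.25]
0.7 [[287.5, 169.3], [257.9, 179.1]]
0.75 [[291.1, 166.6], [259.6, 177.8]]
0.8 [[294.4, 163.9], [261.2, 176.6]]
0.86 [[298.1, 160.9], [263.0, 175.2]]
```

View pics/w12.png

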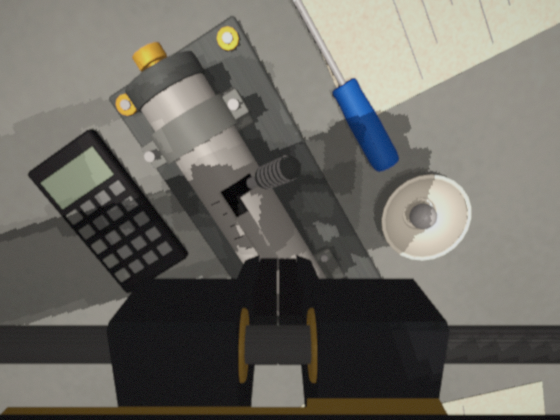

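The handle is still in the side leg, with nothing touching it. I zoom in to check the lean.

```bash
python3 - <<'E'
from h import *
from bench import *
import cv2
im=capture("wrist");c=calibration("wrist")
z=cv2.resize(im[130:230,200:320],None,fx=6,fy=6,interpolation=2)
for th,col in((.65,(255,0,0)),(.72,(0,0,255)),(.8,(0,255,0))):
    P=[[35,-68*np.sin(th)+8*np.cos(th)*np.cos(t)*1,80+68*np.cos(th)+8*np.sin(th)*np.cos(t)] for t in np.linspace(0,6.28,40)]
    P=[[35+8*np.sin(t),p[1],p[2]] for t,p in zip(np.linspace(0,6.28,40),P)]
    uv=(proj(c,L2W(POSE,P))-[200,130])*6
    cv2.polylines(z,[uv.astype(np.int32)],True,col,1)
# slot points
for p in([35,0,105],[35,-18,98],[-25,0,105],[146,0,80]):
    u=(proj(c,L2W(POSE,p))[0]-[200,130])*6;cv2.circle(z,tuple(int(a) for a in u),3,(0,255,255),-1)
cv2.imwrite("pics/w13.png",z)
E
```

View pics/w13.png

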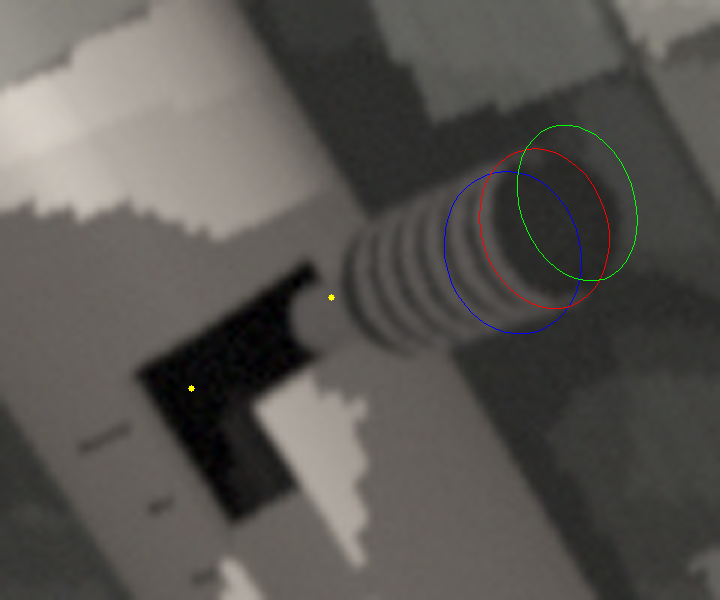

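```bash
python3 - <<'E'
from h import *
from bench import *
c=calibration("wrist")
def uv(p):return ((proj(c,L2W(POSE,p))-[200,130])*6).round(0).tolist()
print(uv([[40.5,5.5,104.4],[29.5,-5.5,104.4]]))
for th in(.7,.74,.79,.86,.95,1.05):print(th,uv([[40.5,-25*np.sin(th),80+25*np.cos(th)]]), uv([[33.5,-68*np.sin(th),80+68*np.cos(th)],[33.5,-34*np.sin(th),80+34*np.cos(th)]]))
E
```

```text
[[125.0, 370.0], [259.0, 404.0]]
0.7 [[292.0, 266.0]] [[545.0, 248.0], [365.0, 306.0]]
0.74 [[298.0, 262.0]] [[562.0, 235.0], [373.0, 300.0]]
0.79 [[305.0, 257.0]] [[582.0, 219.0], [383.0, 292.0]]
0.86 [[315.0, 250.0]] [[608.0, 198.0], [396.0, 282.0]]
0.95 [[326.0, 241.0]] [[637.0, 172.0], [410.0, 270.0]]
1.05 [[337.0, 232.0]] [[664.0, 147.0], [425.0, 257.0]]
```

Zoomed, the disc centre near (553,225) suggests a lean of about 0.74 rad, which is marginal; it may have been dragged slightly on retreat. I turn the fingers square to the side leg and press it home again with a pure lateral push.

Emit:
step_arm([
  [[0,0,0,0,0.175],[0,0,0,0,0.175],[0,0,0,0,0.175],[0,0,0,0,0.175],[0,0,0,0,0.175],[0,0,0,0,0.173],[0,-9,-9.3,0,0],[0,-9,-9.3,0,0],[0,-9,-9.3,0,0],[0,0,0,0,0]],
])

```text
t: 18.65
tcp_pos: [0.5419, -0.0191, 0.2017]
orientation: [-0.0, 0.997, 0.079, -0.0]
force: [1.1, -0.0, 0.1]
gripper_width: 0.0005
```

```bash
python3 - <<'E'
from h import *
from bench import *
import cv2
s=read_state();go(s,[35,5,119])
im=capture("wrist");c=calibration("wrist")
for th in(.7,.75,.8,.86):
    print(th,[(proj(c,L2W(POSE,[[p,-68*np.sin(th),80+68*np.cos(th)]]))[0]).round(1).tolist() for p in (33.5,35)])
print(proj(c,L2W(POSE,[[40.5,5.5,104.4],[29.5,-5.5,104.4]])).round(1))
cv2.imwrite("pics/w14.png",im)
cv2.imwrite("pics/w14z.png",cv2.resize(im[130:260,220:400],None,fx=4,fy=4,interpolation=2))
E
```

```text
t 18.65 tcp [ 0.5419 -0.0191  0.2017] w 0.0005 toolx ang 9.04 toolz [-0.  0. -1.]
launcher mm [ 36.4   8.6 201.7] F launcher [-0.2 -1.1  0.1] q [-0.08  0.04  1.93  0.    1.17  1.33]
to go tool mm [ 3.6  1.5 82.7]
0.7 [[282.2, 141.8], [279.6, 141.8]]
0.75 [[282.1, 137.0], [279.6, 137.0]]
0.8 [[282.1, 132.4], [279.5, 132.4]]
0.86 [[282.1, 127.3], [279.5, 127.3]]
[[271.2 210.8]
 [287.4 195.2]]
```

View pics/w14.png

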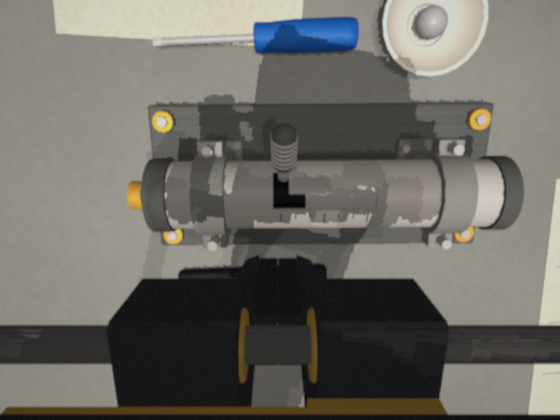

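View pics/w14z.png

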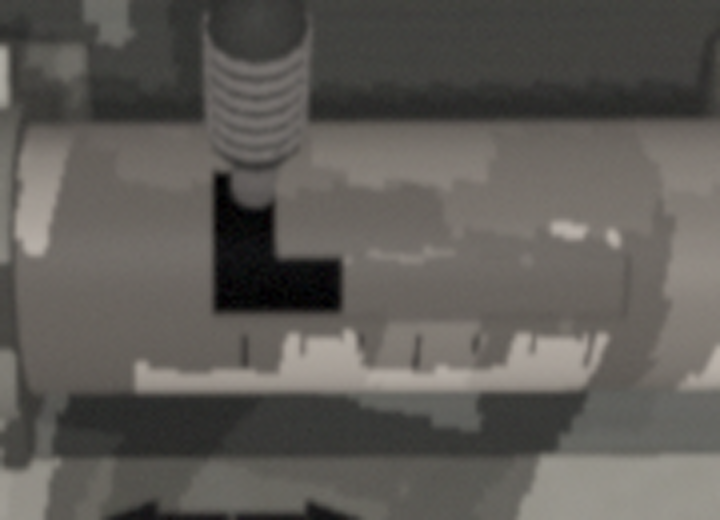

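Here the latched handle points up in the image with its disc near (284,134), a lean of about 0.76. I descend on its +y side.

Emit:
step_arm([
  [[0,0,1.5,14,0],[0,0,0,14,0],[0,0,0,14,0],[0,0,0,14,0],[0,0,0,14,0],[0,3.5,0,10,0],[0,5,0,0,0],[0,5,0,0,0],[0,5,0,0,0],[0,0,0,0,0]],
])

```text
t: 19.95
tcp_pos: [0.5624, -0.0185, 0.1223]
orientation: [0.0, 0.997, 0.078, 0.001]
force: [0.1, 0.1, -0.4]
gripper_width: 0.0005
```

```bash
python3 - <<'E'
from h import *
from bench import *
s=read_state();go(s,[35,-22,119])
E
```

```text
t 19.95 tcp [ 0.5624 -0.0185  0.1223] w 0.0005 toolx ang 8.94 toolz [ 0.001 -0.    -1.   ]
launcher mm [ 33.9 -11.7 122.3] F launcher [ 0.1 -0.1 -0.4] q [-0.08  0.15  1.96  0.    1.02  1.34]
to go tool mm [10.3 -1.1  3.4]
```

Emit:
step_arm([
  [[0,2,0,0,0],[0,2,0,0,0],[0,2,0,0,0],[0,1,0,0,0],[0,1,0,0,0],[0,1,0,0,0],[0,1,0,0,0],[0,0,0,0,0],[0,0,0,0,0],[0,0,0,0,0]],
])

```text
t: 21.2
tcp_pos: [0.5713, -0.017, 0.1217]
orientation: [-0.0, 0.997, 0.078, -0.0]
force: [-0.3, 0.1, -0.3]
gripper_width: 0.0005
```

```bash
python3 - <<'E'
from h import *
from bench import *
show(read_state())
E
```

```text
t 21.2 tcp [ 0.5713 -0.017   0.1217] w 0.0005 toolx ang 8.93 toolz [-0.  0. -1.]
launcher mm [ 33.9 -20.8 121.7] F launcher [ 0.1  0.3 -0.3] q [-0.07  0.17  1.94 -0.    1.03  1.34]
```

No contact yet; I go on in 1 mm rows.

Emit:
step_arm([
  [[0,1,0,0,0],[0,1,0,0,0],[0,1,0,0,0],[0,1,0,0,0],[0,0.5,0,0,0],[0,0,0,0,0],[0,0,0,0,0],[0,0,0,0,0],[0,0,0,0,0],[0,0,0,0,0]],
])

```text
t: 22.45
tcp_pos: [0.5758, -0.0163, 0.1217]
orientation: [0.0, 0.997, 0.078, 0.0]
force: [0.8, 0.1, 0.2]
gripper_width: 0.0004
```

```bash
python3 - <<'E'
from h import *
from bench import *
show(read_state())
E
```

```text
t 22.45 tcp [ 0.5758 -0.0163  0.1217] w 0.0004 toolx ang 8.92 toolz [ 0. -0. -1.]
launcher mm [ 33.9 -25.3 121.7] F launcher [-0.  -0.8  0.2] q [-0.07  0.18  1.93  0.    1.03  1.34]
```

Emit:
step_arm([
  [[0,1,0,0,0],[0,1,0,0,0],[0,1,0,0,0],[0,0,0,0,0],[0,0,0,0,0],[0,0,0,0,0],[0,0,0,0,0],[0,0,0,0,0],[0,0,0,0,0],[0,0,0,0,0]],
])

```text
t: 23.7
tcp_pos: [0.5787, -0.0158, 0.1217]
orientation: [-0.0, 0.997, 0.078, -0.0]
force: [-3.3, -0.2, 0.4]
gripper_width: 0.0005
```

```bash
python3 - <<'E'
from h import *
from bench import *
show(read_state())
import cv2
cv2.imwrite("pics/w15.png",cv2.resize(capture("wrist")[130:300,190:370],None,fx=3,fy=3))
E
```

```text
t 23.7 tcp [ 0.5787 -0.0158  0.1217] w 0.0005 toolx ang 8.93 toolz [-0.  0. -1.]
launcher mm [ 34.  -28.2 121.7] F launcher [0.3 3.3 0.4] q [-0.07  0.18  1.93  0.    1.03  1.34]
```

View pics/w15.png

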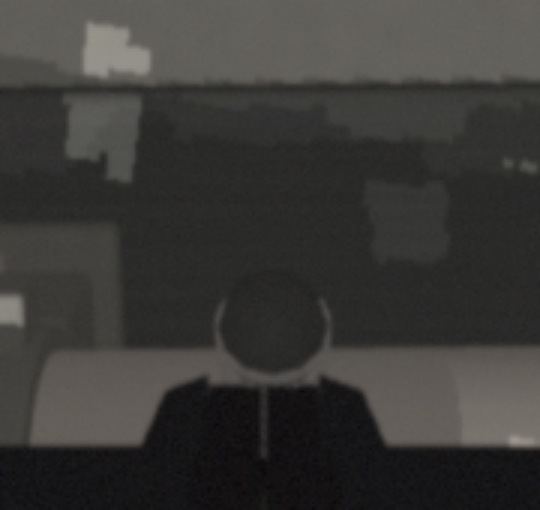

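Contact now, at 3.3 N. I press 2 mm more to see whether there is a stop.

Emit:
step_arm([
  [[0,0.5,0,0,0],[0,0.5,0,0,0],[0,0.5,0,0,0],[0,0.5,0,0,0],[0,0,0,0,0],[0,0,0,0,0],[0,0,0,0,0],[0,0,0,0,0],[0,0,0,0,0],[0,0,0,0,0]],
])

```text
t: 25.0
tcp_pos: [0.5796, -0.0157, 0.1212]
orientation: [-0.0, 0.997, 0.078, -0.001]
force: [-5.8, -1.3, 1.2]
gripper_width: 0.0006
```

```bash
python3 - <<'E'
from h import *
from bench import *
show(read_state())
E
```

```text
t 25.0 tcp [ 0.5796 -0.0157  0.1212] w 0.0006 toolx ang 8.93 toolz [-0.003 -0.    -1.   ]
launcher mm [ 34.  -29.1 121.2] F launcher [-0.4  5.9  1.2] q [-0.07  0.19  1.92 -0.    1.03  1.35]
```

Emit:
step_arm([
  [[0,0.6,0,0,0],[0,0.6,0,0,0],[0,0.6,0,0,0],[0,0.6,0,0,0],[0,0.6,0,0,0],[0,0,0,0,0],[0,0,0,0,0],[0,0,0,0,0],[0,0,0,0,0],[0,0,0,0,0]],
])

```text
t: 26.25
tcp_pos: [0.5805, -0.0156, 0.1206]
orientation: [0.0, 0.997, 0.078, -0.004]
force: [-10.3, -2.1, 2.8]
gripper_width: 0.0007
```

```bash
python3 - <<'E'
from h import *
from bench import *
show(read_state())
E
```

```text
t 26.25 tcp [ 0.5805 -0.0156  0.1206] w 0.0007 toolx ang 8.94 toolz [-0.007 -0.001 -1.   ]
launcher mm [ 34.  -30.  120.6] F launcher [-0.5 10.5  2.8] q [-0.07  0.19  1.92 -0.    1.04  1.35]
```

The force ramps stiffly to 10.5 N over 0.9 mm, so this is the end stop. I retreat straight back, up, and to the earlier viewpoint.

Emit:
step_arm([
  [[0,-3,0,0,0],[0,-6,0,0,0],[0,-10,0,0,0],[0,-10,0,0,0],[0,-10,0,-10,0],[0,0,0,-20,0],[0,0,0,-25,0],[0,0,0,-25,0],[0,0,0,0,0],[0,0,0,0,0]],
])

```text
t: 27.5
tcp_pos: [0.5447, -0.0211, 0.2013]
orientation: [-0.0, 0.997, 0.078, -0.0]
force: [0.5, 0.0, -0.7]
gripper_width: 0.0003
```

```bash
python3 - <<'E'
from h import *
from bench import *
import cv2
s=read_state();show(s)
im=capture("wrist");c=calibration("wrist")
for th in(.7,.75,.8,.86):
    print(th,[(proj(c,L2W(POSE,[[p,-68*np.sin(th),80+68*np.cos(th)]]))[0]).round(1).tolist() for p in (33.5,35)])
print(proj(c,L2W(POSE,[[40.5,5.5,104.4],[29.5,-5.5,104.4],[35,0,105]])).round(1))
cv2.imwrite("pics/w16.png",cv2.resize(im[100:225,220:400],None,fx=4,fy=4,interpolation=2))
cv2.imwrite("pics/t16.png",cv2.resize(capture("top")[150:280,230:350],None,fx=4,fy=4,interpolation=2))
cv2.imwrite("pics/s16.png",cv2.resize(capture("side")[190:310,200:350],None,fx=5,fy=5,interpolation=2))
E
```

```text
t 27.5 tcp [ 0.5447 -0.0211  0.2013] w 0.0003 toolx ang 8.92 toolz [-0.  0. -1.]
launcher mm [ 34.    6.2 201.3] F launcher [-0.1 -0.5 -0.7] q [-0.08  0.05  1.92  0.    1.17  1.33]
0.7 [[279.0, 144.3], [276.4, 144.3]]
0.75 [[279.0, 139.5], [276.4, 139.5]]
0.8 [[278.9, 134.9], [276.4, 134.9]]
0.86 [[278.9, 129.7], [276.4, 129.7]]
[[268.6 213.1]
 [284.8 197.4]
 [276.6 205.5]]
```

View pics/w16.png

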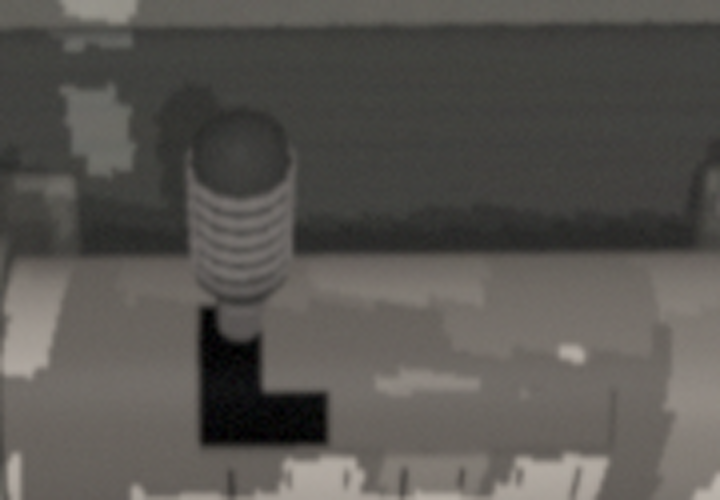

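View pics/s16.png

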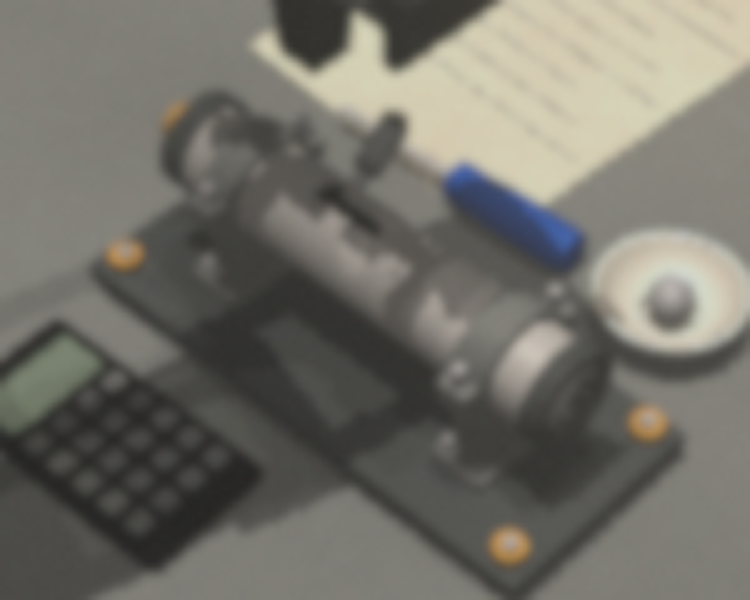

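```bash
python3 - <<'E'
from h import *
from bench import *
c=calibration("wrist")
for th in(.8,.85,.9,.95,1.0,1.05,1.1):
    print(th,proj(c,L2W(POSE,[[40,-25*np.sin(th),80+25*np.cos(th)]]))[0].round(1))
# pin lower visible edge (near side) where it leaves the tube, and its silhouette
for th in(.65,.7,.75,.8,.85):
    pts=[]
    for t in np.linspace(0,6.28,60):
        y0=4*np.cos(t);x0=4*np.sin(t);r=np.sqrt(625-y0**2)
        v=np.array([35+x0, y0*np.cos(th)-r*np.sin(th), 80+y0*np.sin(th)+r*np.cos(th)]);pts.append(v)
    g=[]
    for t in np.linspace(0,6.28,60):
        y0=8*np.cos(t);x0=8*np.sin(t);r=68
        g.append([35+x0, y0*np.cos(th)-r*np.sin(th), 80+y0*np.sin(th)+r*np.cos(th)])
    gl=[]
    for t in np.linspace(0,6.28,60):
        y0=8*np.cos(t);x0=8*np.sin(t);r=34
        gl.append([35+x0, y0*np.cos(th)-r*np.sin(th), 80+y0*np.sin(th)+r*np.cos(th)])
    f=lambda p:proj(c,L2W(POSE,p))[:,1]
    print(th,'pin low',f(pts).max().round(1),'disc top/bot',f(g).min().round(1),f(g).max().round(1),'grip low',f(gl).max().round(1))
E
```

```text
0.8 [269.4 177.2]
0.85 [269.4 175.7]
0.9 [269.4 174.3]
0.95 [269.4 173. ]
1.0 [269.5 171.7]
1.05 [269.5 170.5]
1.1 [269.5 169.4]
0.65 pin low 187.5 disc top/bot 137.2 161.7 grip low 187.1
0.7 pin low 185.7 disc top/bot 132.6 156.1 grip low 184.5
0.75 pin low 184.0 disc top/bot 128.3 150.6 grip low 181.9
0.8 pin low 182.3 disc top/bot 124.3 145.4 grip low 179.4
0.85 pin low 180.7 disc top/bot 120.6 140.4 grip low 176.9
```

Measured against the slot itself, the gap from pin to slot end (8 px seen; 9.6 px predicted at the end, 12 px at 0.72 rad) says the pin is at the end of the leg. It also bears on the leg's front edge. The gripper is clear, so I hand in.

```bash
python3 - <<'E'
from h import *
from bench import *
show(read_state())
print(close_job())
E
```

```text
t 27.65 tcp [ 0.5442 -0.0211  0.2003] w 0.0005 toolx ang 8.93 toolz [-0.002  0.    -1.   ]
launcher mm [ 34.2   6.7 200.3] F launcher [ 0.6 -0.1  0.3] q [-0.08  0.05  1.93  0.    1.17  1.33]
the job is handed in; nothing more can be done
None
```

I cocked the launcher and handed the job in at about 27.7 s. The handle appears latched at the end of the side slot, though not every check of its lean agreed.

**What I did:** I pushed the handle with the outside of the closed fingers, held at an oblique angle, along the slot to the corner. The spring force read about 8.5 N there. I then carried it sideways into the side leg, where the spring load moved onto the leg's front edge. After backing off I turned the fingers square to the leg and pressed again. That met a stiff stop at about 10 N. I then moved clear upward. The forces I read stayed near 10 N, well under the 40 N limit.

**Last checks:**
- **Position:** the last wrist picture shows the pin at the end of the side leg, bearing on its front edge. The contact force was zero within noise.
- **Lean:** the image estimates disagreed. The grip-end disc alone gave about 0.76 rad, only slightly above the required 0.72. The pin's gap to the slot end, and the stop met on both pushes, indicate the end of the leg at about 0.8 rad. My fitted launcher pose has a bias of 1–2 mm, which could explain the difference.
- **Other things on the bench:** I saw none of them move in the pictures, but I did not measure their positions.

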